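Put the eraser away and snap the slide-top pencil box shut

TASK

Put the eraser into the open part of the wooden pencil box, then slide the box's lid home along its grooves until it has snapped over the small spring ridge and is held tight against the sprung end stop. Feel for the end: getting over the ridge takes only about 5 N, so push gently, never with more than about 12 N. Leave the match box, the round tin and the charger where they are.

Things in the scene. Friction and masses are not known exactly. Their poses are not given: they have to be found in the camera images.
- pencil_box: Wooden slide-top pencil box, fixed, 190 (x) x 100 (y) x 37 mm high; origin at the centre of its underside. The lid closes towards +x, from the low near end (20 mm high) to the full-height far end. Lid grooves along both sides: ledge at z = 28, lips at z = 33 mm with inner edges at y = +-42 mm. The grey liner inside (84 mm wide, floor at z = 5 mm) bears end stop and ridge.
- box_open (a point): Point on the liner's floor, x = 27, y = 0, z = 5 mm in the box's frame: middle of the part left open at the start, from the lid's front edge (x = -15 to -5 mm) to the end stop. The stop's face is at x = 68 mm, but the liner, stop and ridge together, sits anywhere up to 10 mm either way along x of that; this is not measured and must be felt.
- lid: Flat wooden lid, 150 (x) x 92 (y) x 4 mm, loose in the grooves (1 mm play), drawn back 65 to 95 mm at the start, tail hanging out over the near end. Origin at the centre of its underside; +x is the closing direction, front edge at x = 75 mm. A cross rib under it at x = -56 mm, 4.5 mm deep, must pass the ridge. Home, its origin is at x = -5 mm (+-10) in the box's frame.
- lid_bar (a point): Centre of the grip bar on the lid's top, 12 (x) x 40 (y) x 16 mm high, 58 mm behind the lid's origin; its top is 20 mm above the lid's underside. It can be pushed from behind or pinched across its 12 mm. Home, it is at x = -63 mm (+-10, unmeasured) in the box's frame.
- ridge (a joint): How far the steel ridge strip across the channel is pressed down, m: 0 = fully up, max 0.005. Springy, with a 15 degree ramp to the near end and a steep back. The lid's rib rides up it over the last 15 mm (about 3 to 7 N along the channel) and drops behind it just before home; the ridge then springs up and locks the lid. Part-way up the lid may stay stuck.
- stop (a joint): How far the lid has pressed in the end stop, m: 0 = untouched, at most 0.0035 (hard end). A dark sprung plate at the liner's far end, 1 N at first touch, 1 N per mm more. Locked home, the lid holds it about 2 mm in; the lid must be pushed slightly past that for the ridge to spring up.
- eraser_centre (a point): Centre (half-way up) of the blue and white eraser, 20 (x) x 44 (y) x 13 mm, lying flat on the mat; axes along its sides, long side along y.
- match_box_centre (a point): Centre of the plain brown match box, 20 (x) x 55 (y) x 14 mm, lying flat; a bystander. It and the eraser may have swapped places.
- lip_tin: Small grey round tin, 29 mm across, 20 mm high, origin at the centre of its underside; a bystander.
- charger: White square charger block, 62 x 62 x 28 mm, origin at the centre of its underside; a bystander.
Things that resemble listed ones, but are neither listed nor needed, are in the scene too. Leave any turquoise look-alike of the pencil_box alone.

How it is judged (in metres and radians):
On the way, in this order (a step that is already met when the one before it is completed fails the run):
1. the eraser lies in the pencil box (x of eraser_centre in the frame of pencil_box between -0.09 and 0.075 m and y of eraser_centre in the frame of pencil_box between -0.042 and 0.042 m and z of eraser_centre in the frame of pencil_box below 0.022 m and z of eraser_centre in the frame of pencil_box below 0.016 m and linear speed of eraser below 0.02 m/s), for 0.2 s.
2. the lid has passed the ridge, which has sprung up behind its rib (x of lid_bar in the frame of pencil_box above -0.077 m and z of lid_bar in the frame of pencil_box between 0.036 and 0.044 m and angle between the x axis of lid and the x axis of pencil_box, either way round below 0.05 rad and value of joint ridge below 0.0006 m and value of joint stop above 0.001 m), for 0.2 s.
At the end, for the whole second after the job is handed in: The eraser is inside the box (centre under 22 mm above its underside); the lid is at rest in its grooves, grip bar at x > -77 mm in the box frame, the ridge up (pressed under 0.6 mm) behind its rib, the stop pressed over 1 mm; match box, tin and charger within 20 mm of where they stood (all of step 2 and x of eraser_centre in the frame of pencil_box between -0.09 and 0.075 m and y of eraser_centre in the frame of pencil_box between -0.042 and 0.042 m and z of eraser_centre in the frame of pencil_box below 0.022 m and linear speed of lid below 0.01 m/s and distance of each of match_box_centre, lip_tin, charger from where it was at the start of the episode below 0.02 m); the robot touches nothing.
It fails at once if the lid is pressed against the box (grooves, ridge or stop) with more than 25 N (contact force between lid and pencil_box above 25 N).
It fails at once if the lid is taken out of its grooves (z of lid_bar in the frame of pencil_box above 0.055 m).
It fails at once if the match box is pushed away by more than 20 mm (distance of match_box_centre from where it was at the start of the episode above 0.02 m).
It fails at once if the round tin is pushed away by more than 20 mm (distance of lip_tin from where it was at the start of the episode above 0.02 m).
It fails at once if the charger is pushed away by more than 20 mm (distance of charger from where it was at the start of the episode above 0.02 m).
It also fails if it takes over 53 s, if anything falls off the work surface, if the arm or the gripper's body presses on something with over 40 N, if the wrist force passes 120 N, or if a joint passes its speed limit or range.

ROBOT

A 6-joint arm with a two-finger parallel gripper is mounted at the origin on a cart in front of the work surface, level with it; the furniture and walls round the work are solid. World frame = base frame: x ahead of the robot, y to its left, z up, the work surface at z = 0. Lengths are in mm, angles in rad, forces in N, time in s.
With the tool pointing down it reaches from about 300 to 775 mm from the base axis. Payload 14.6 kg.
Tool frame: the origin (TCP) lies between the finger pads; the fingertips stand 19 mm ahead of it and the grasp point (between the pads) is the TCP; z points along the fingers, y is the line along which they close (so a half turn about z gives the same grasp; the last joint's range is limited). The gripper opens to 94 mm and grips with 3 to 60 N. Pads are 16 mm wide; open, the fingers measure 119 mm over their backs; the gripper's body (75 mm by 177 mm) begins 78 mm behind the grasp point.
Start: joints at [-1.187, 0.3, 1.521, -0, 1.321, -0.067], TCP at [239.619, -495.048, 224.446] pointing down, gripper open.
Joint ranges: [-3.03, 3.03], [-0.79, 2.21], [0.23, 2.52], [-1.04, 4.18], [0, 3.07], [-2.55, 2.55]. Speed limits (rad/s): [2.22, 2.22, 2.57, 3.14, 3.14, 3.14].

INTERFACE

Orientations are given as [roll, pitch, yaw] about the fixed x, y, z axes, in that order (R = Rz(yaw) Ry(pitch) Rx(roll)).
In Python, from cell import monitor, imaging, job, find_in, trace gives the robot as it stands. The module is installed in compiled form; this text tells all that it offers.
- The arm moves only by the tool arm_command, never from a script. Its argument "steps" is a list of rows, each a list of 5 numbers: the opening, from 0 (shut) to 1 (fully open), then the shift along the tool's x, y, z in mm, then the turn about the tool's z in degrees. In form: [[gripper, dx, dy, dz, turn], ...]. A call has 1 to 20 rows; each row is the pose to reach, as a shift and turn from the pose commanded when the call began, along the tool's axes at that moment; what a row does not reach only later rows make up. A row lasts 1/8 s, in which the tool goes at most 62.5 mm and 10.7 degrees, less where a joint would pass 70% of its speed; a pose out of reach is approached as far as the arm can. A call with a gripper value outside its range is refused whole. The fingers move at their own pace and stop on an object; "force" is the grip in N (left out, the last holds). Time passes only in rows, so rows that repeat a pose let the fingers close. It gives the time, the measured TCP pose, the force, the opening and the grip force at its end, in the units of the state.
- monitor.read_state(): the state, without advancing time (a new reading comes with each control period).
- imaging.camera(name): name is "side" or "top" or "wrist"; returns a dict with "img" (420x560x3 uint8, red, green, blue), "mtx" (3x3 intrinsics, pixels), "view" (4x4, takes a point from world to camera coordinates). Camera axes: x right, y down, z forward; pixel columns grow to the right and rows downward; lengths in mm; the calibration is good to about 2 mm. A picture is of the moment at which its call begins. There is no depth.
- job.sign_off(): hands the job in; it is judged then, once.
Trained networks look in a picture, given as the dict that the camera call returned (one of the last four; its "shot" number tells which), for a name from the list of things; names that differ only in an ending like _2 or _b are one class to them, and where a whole thing is asked for, a point or a joint stands for the part that bears it (a point fixed in the world has none). Each returns a list of dicts, best first, with "p" (0 to 1); they miss things now and then, are a little off and sometimes report something else, mostly with a low value. They report only what shows in the picture. A call takes as long as a camera call. They do not tell look-alikes from the thing itself.
- find_in(picture, target): "rect" ([centre column, centre row, width, height] in pixels, round what is visible of it).
- trace(picture, target): "region" (420x560 bool, what is visible of it) and "rect" ([centre column, centre row, width, height] in pixels, round what is visible of it).
The state is a dict: "clock": time; "joints": joint angles; "qd": joint speeds; "effort": joint torques, N m; "eef_pos": TCP position; "eef_rot": TCP orientation; "wrist_force": force on the tool from outside, world axes, zero at the start; "moment": the same for the moment, N m; "finger_gap": finger opening in mm; "finger_force": force on a finger pad.
Only numpy, scipy, OpenCV 4.12 (cv2) and the standard library are available. Lean on these libraries where they do the work, as an engineer would, in place of code of your own. Each camera call takes 0.05 s, during which the arm holds its last target. There are 200 camera calls.

## Working session

There is one attempt and no reset: what is moved stays moved. The work goes in short steps, Python scripts to look and compute and a tool call to move; the robot and the scene stay as the last step left them, time stands still between calls to the robot, and variables do not carry over. Pictures are saved under pics/ and viewed, at most 10 in all, crops included, and the job is handed in when it is done.

Besides the shell and the picture viewer there is one more tool, called after "Call:" as name([rows], argument=value, ...), one row to a line, values as JSON. arm_command: Moves the arm, as the interface text tells. Its arguments: {"type":"object","properties":{"steps":{"type":"array","items":{"type":"array","items":{"type":"number"}}},"force":{"type":"number"}},"required":["steps"]}

```bash
mkdir -p pics
cat > h.py <<'E'
import numpy as np, cv2
from cell import monitor, imaging, job, find_in, trace
def px2w(c,u,v,z):
    K=c["mtx"];T=c["view"];R=T[:3,:3];t=T[:3,3]
    d=R.T@np.linalg.inv(K)@np.array([u,v,1.]);o=-R.T@t
    return o+d*(z-o[2])/d[2]
def w2px(c,p):
    q=c["view"][:3,:3]@np.asarray(p,float)+c["view"][:3,3];q=c["mtx"]@q;return q[:2]/q[2]
def save(img,n): cv2.imwrite("pics/"+n,np.ascontiguousarray(img[:,:,::-1]))
E
python3 - <<'E'
from h import *
s=monitor.read_state();print({k:np.round(s[k],3) for k in s})
for n in ["top","side"]:
    c=imaging.camera(n);save(c["img"],n+"0.png")
    print(n,np.round(-c["view"][:3,:3].T@c["view"][:3,3]))
    for t in ["pencil_box","lid","lid_bar","eraser_centre","match_box_centre","lip_tin","charger","stop"]:
        for r in find_in(c,t): print(t,round(r["p"],2),np.round(r["rect"]),np.round(px2w(c,*r["rect"][:2],10)))
E
```

```text
{'clock': np.float64(0.0), 'joints': array([-1.187,  0.3  ,  1.522, -0.   ,  1.321, -0.067]), 'qd': array([-0.002,  0.001, -0.001, -0.001,  0.001, -0.001]), 'effort': array([ 1.0000e-03, -5.3181e+01, -3.5274e+01,  7.1000e-02,  2.4000e-02,
       -0.0000e+00]), 'eef_pos': array([ 239.531, -494.832,  223.889]), 'eef_rot': array([-3.14 , -0.   ,  0.451]), 'wrist_force': array([ 0.358,  0.424, -0.489]), 'moment': array([-0.018, -0.015,  0.043]), 'finger_force': np.float64(0.0), 'finger_gap': np.float64(93.99)}
top [ 277.  -10. 1804.]
pencil_box 0.83 [321. 200.  28.  55.] [ 586. -162.   10.]
pencil_box 0.79 [166. 192.  32.  54.] [616. 399.  10.]
lid 0.74 [321. 222.  24.  43.] [ 506. -158.   10.]
lid_bar 0.9 [322. 224.  28.  42.] [ 497. -162.   10.]
eraser_centre 0.56 [267. 222.  14.   8.] [506.  36.  10.]
match_box_centre 0.61 [395. 223.  12.   8.] [ 503. -426.   10.]
lip_tin 0.59 [266. 187.   7.   8.] [633.  40.  10.]
charger 0.64 [402. 189.  21.  21.] [ 627. -456.   10.]
stop 0.52 [165. 173.  20.   4.] [686. 406.  10.]
stop 0.41 [321. 179.  16.   3.] [ 664. -163.   10.]
side [  615. -1082.   602.]
pencil_box 0.74 [298. 176.  46.  23.] [606. 417.  10.]
pencil_box 0.63 [288. 258.  81.  36.] [ 586. -150.   10.]
lid 0.92 [253. 253.  65.  26.] [ 495. -131.   10.]
lid_bar 0.6 [255. 254.  63.  25.] [ 499. -133.   10.]
eraser_centre 0.51 [264. 224.  10.   7.] [509.  33.  10.]
match_box_centre 0.65 [242. 334.  22.  29.] [ 505. -435.   10.]
charger 0.91 [300. 343.  40.  35.] [ 621. -454.   10.]
stop 0.24 [252. 254.  65.  23.] [ 493. -134.   10.]
```

Run:
```python
import cv2,numpy as np
a=cv2.imread("pics/top0.png")[150:260,140:430];b=cv2.imread("pics/side0.png")[150:370,190:390]
a=cv2.resize(a,(800,303),interpolation=cv2.INTER_CUBIC);b=cv2.resize(b,None,fx=1.35,fy=1.35,interpolation=cv2.INTER_CUBIC)
o=np.zeros((600,800,3),np.uint8);o[:303]=a;o[303:303+b.shape[0],:b.shape[1]]=b;cv2.imwrite("pics/c0.png",o)
```

```text
(no output)
```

View pics/c0.png

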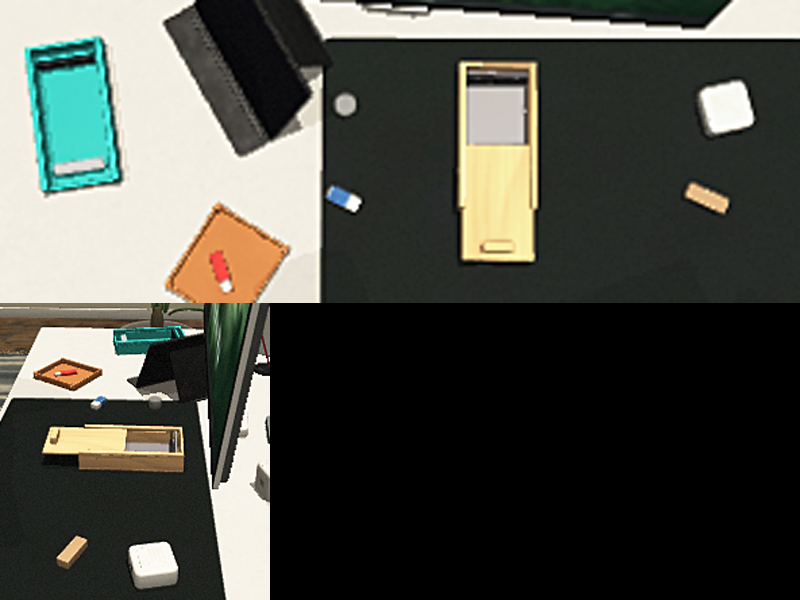

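Wooden box at crop (498,160), eraser (blue/white, on the mat) at (344,199); the turquoise box (72,115) and the red eraser in the tray (222,272) are look-alikes. The match box (706,198) is plain brown, on the mat. I'll look closer with the wrist camera.

Call:
arm_command([
  [1,50,-22,-10,4],
  [1,100,-45,-25,8],
  [1,150,-67,-40,12],
  [1,200,-90,-50,16],
  [1,250,-112,-60,20],
  [1,300,-135,-60,24],
  [1,350,-157,-60,25.8],
  [1,390,-175,-60,25.8],
  [1,390,-175,-60,25.8],
  [1,390,-175,-60,25.8],
])

```text
clock: 2.15
eef_pos: [514.2, -167.9, 284.3]
eef_rot: [3.142, 0.0, 0.001]
wrist_force: [-0.8, 0.2, -0.3]
finger_gap: 93.9
finger_force: 0.0
```

Run:
```python
from h import *
s=monitor.read_state();print(s["eef_pos"],s["eef_rot"],s["wrist_force"])
c=imaging.camera("wrist");save(c["img"],"w1.png")
np.savez("w1.npz",**c)
print(np.round(c["view"],3),c["mtx"])
for t in ["pencil_box","lid","lid_bar","eraser_centre","stop","ridge"]:
    for r in find_in(c,t): print(t,round(r["p"],2),np.round(r["rect"]),np.round(px2w(c,*r["rect"][:2],30)))
```

```text
[ 514.1604007  -167.89629327  284.33060881] [3.14150427e+00 3.29454771e-04 7.15515421e-04] [-0.83982251  0.18925102 -0.29707718]
[[-0.00000e+00 -1.00000e+00 -1.00000e-03 -1.68048e+02]
 [-9.66000e-01  0.00000e+00  2.58000e-01  4.53717e+02]
 [-2.58000e-01  1.00000e-03 -9.66000e-01  5.80517e+02]
 [ 0.00000e+00  0.00000e+00  0.00000e+00  1.00000e+00]] [[301.93399249   0.         277.17506633]
 [  0.         301.93399249 213.66398596]
 [  0.           0.           1.        ]]
pencil_box 0.61 [270. 130.  84. 149.] [ 592. -159.   30.]
lid_bar 0.7 [268. 197.  67. 107.] [ 502. -156.   30.]
eraser_centre 0.71 [136. 192.  33.  24.] [509.  28.  30.]
stop 0.97 [270.  76.  64.  10.] [ 658. -159.   30.]
ridge 0.7 [120. 100.  28.  26.] [629.  34.  30.]
```

View pics/w1.png

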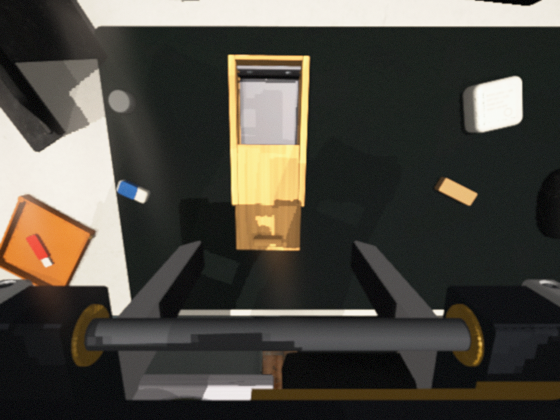

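The picture shows the wooden box at columns 228–310, rows 55–205, lid tail below it (235–301, 205–250), eraser blue/white at (133,191), red look-alike at (40,250) in the tray, tin at (119,101).

Run:
```python
from h import *
c=imaging.camera("wrist")
print("row0",px2w(c,280,0,0),px2w(c,280,0,100),px2w(c,280,0,200))
for t,z in [("eraser_centre",13),("match_box_centre",14)]:
  for r in trace(c,t)[:1]:
    m=r["region"].astype(np.uint8);k=max(cv2.findContours(m,0,1)[0],key=cv2.contourArea)
    w=np.array([px2w(c,*p[0],z)[:2] for p in k],np.float32)
    print(t,r["p"],cv2.minAreaRect(w))
g=c["img"].astype(int)
# wooden box / lid by colour (yellow/orange)
r0=trace(c,"pencil_box")
for r in r0[:2]:
    m=r["region"].astype(np.uint8);k=max(cv2.findContours(m,0,1)[0],key=cv2.contourArea)
    w=np.array([px2w(c,*p[0],37)[:2] for p in k],np.float32);print("box",r["p"],cv2.minAreaRect(w),w.min(0),w.max(0))
for t in ["lid","lid_bar","stop"]:
  for r in trace(c,t)[:1]:
    m=r["region"].astype(np.uint8);k=max(cv2.findContours(m,0,1)[0],key=cv2.contourArea)
    w=np.array([px2w(c,*p[0],32)[:2] for p in k],np.float32);print(t,r["p"],cv2.minAreaRect(w),w.min(0),w.max(0))
im=cv2.resize(c["img"][45:265,215:325],None,fx=2.7,fy=2.7,interpolation=cv2.INTER_CUBIC)
e=cv2.resize(c["img"][165:215,100:170],None,fx=5,fy=5,interpolation=cv2.INTER_CUBIC)
o=np.zeros((600,700,3),np.uint8);o[:im.shape[0],:im.shape[1]]=im;o[:e.shape[0],320:320+e.shape[1]]=e;save(o,"c1.png")
```

```text
row0 [ 752.70659624 -172.4375261     0.        ] [ 715.60465683 -171.62727526  100.        ] [ 678.50271741 -170.81702441  200.        ]
eraser_centre 0.97 ((507.90673828125, 39.54697799682617), (44.430816650390625, 23.29975128173828), 69.02796936035156)
match_box_centre 0.91 ((507.9482421875, -425.90216064453125), (62.03648376464844, 22.175901412963867), 64.54885864257812)
box 0.92 ((585.7044067382812, -156.67173767089844), (100.52288818359375, 189.21719360351562), 88.9208984375) [ 491.88474 -207.20668] [ 680.4953  -104.71674]
lid 0.82 ((499.33612060546875, -155.9273681640625), (91.34574890136719, 148.4700927734375), 88.80013275146484) [ 424.85144 -200.11523] [ 574.15247 -109.13749]
lid_bar 0.62 ((499.5074462890625, -155.1610565185547), (92.80076599121094, 150.63340759277344), 88.83441162109375) [ 424.85144 -200.88666] [ 575.44434  -107.641335]
stop 0.8 ((658.8090209960938, -157.83168029785156), (76.80516052246094, 8.326598167419434), 88.9479751586914) [ 654.0074  -196.19528] [ 663.3819  -119.42203]
```

View pics/c1.png

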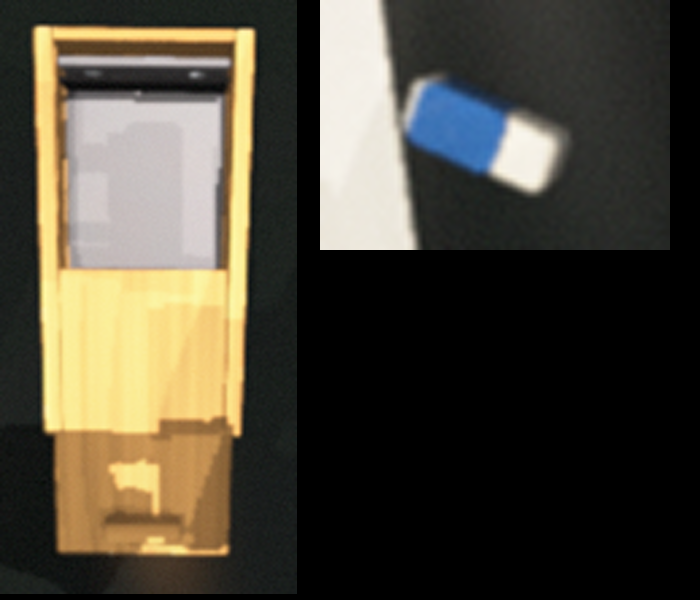

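Crop confirms the blue/white eraser on the mat. Box axes ≈ world axes (yaw −1.1°), centre (586,−157), lid front edge ≈ −11 mm in box, stop face ≈ nominal. Eraser at (508,39.5), grip yaw ≈ 68°.

Call:
arm_command([
  [0.6,-2,-50,20,-10],
  [0.6,-3,-100,60,-20],
  [0.6,-4,-150,100,-30],
  [0.6,-6,-190,140,-40],
  [0.6,-6,-207,170,-50],
  [0.6,-6,-207,190,-60],
  [0.6,-6,-207,210,-68],
  [0.6,-6,-207,220,-68],
  [0.6,-6,-207,220,-68],
  [0.6,-6,-207,220,-68],
])

```text
clock: 4.1
eef_pos: [508.7, 39.3, 65.2]
eef_rot: [3.141, -0.0, 1.185]
wrist_force: [0.1, -0.5, 0.6]
finger_gap: 56.9
finger_force: 0.0
```

Run:
```python
from h import *
s=monitor.read_state();print(s["eef_pos"],s["eef_rot"],s["wrist_force"],s["finger_gap"])
c=imaging.camera("wrist")
for t,z in [("eraser_centre",13)]:
  for r in trace(c,t)[:2]:
    m=r["region"].astype(np.uint8);k=max(cv2.findContours(m,0,1)[0],key=cv2.contourArea)
    w=np.array([px2w(c,*p[0],z)[:2] for p in k],np.float32)
    print(t,r["p"],cv2.minAreaRect(w))
```

```text
[508.6999625   39.33697695  65.17635037] [ 3.14063303e+00 -3.97613882e-04  1.18542399e+00] [ 0.12149042 -0.49014265  0.64450463] 56.85570179255095
```

Call:
arm_command([
  [0.6,0,0,15,0],
  [0.6,0,0,30,0],
  [0.6,0,0,43,0],
  [0.6,0,0,43,0],
  [0.2,0,0,43,0],
  [0,0,0,43,0],
  [0,0,0,43,0],
  [0,0,0,43,0],
  [0,0,0,43,0],
  [0,0,0,43,0],
], force=12)

```text
clock: 5.45
eef_pos: [508.4, 39.4, 21.5]
eef_rot: [3.141, -0.0, 1.187]
wrist_force: [0.1, -0.3, 1.2]
finger_gap: 18.6
finger_force: 12.0
```

Call:
arm_command([
  [0,0,0,-30,0],
  [0,0,0,-70,0],
  [0,-20,25,-100,10],
  [0,-45,55,-100,20],
  [0,-75,90,-100,30],
  [0,-105,125,-100,40],
  [0,-130,155,-100,50],
  [0,-143,172,-100,60],
  [0,-143,172,-100,69],
  [0,-143,172,-100,69],
  [0,-143,172,-100,69],
])

```text
clock: 6.82
eef_pos: [614.2, -157.4, 121.4]
eef_rot: [-3.142, 0.0, -0.013]
wrist_force: [0.5, 0.4, 0.8]
finger_gap: 18.6
finger_force: 12.0
```

Run:
```python
from h import *
s=monitor.read_state();print(s["eef_pos"],s["eef_rot"],s["wrist_force"],s["finger_gap"])
c=imaging.camera("wrist");save(c["img"],"w2.png")
for t,z in [("stop",32),("lid",32)]:
  for r in trace(c,t)[:1]:
    m=r["region"].astype(np.uint8);k=max(cv2.findContours(m,0,1)[0],key=cv2.contourArea)
    w=np.array([px2w(c,*p[0],z)[:2] for p in k],np.float32)
    print(t,r["p"],cv2.minAreaRect(w),w.min(0),w.max(0))
```

```text
[ 614.22747381 -157.35155308  121.43548809] [-3.14154230e+00  1.34889711e-04 -1.31546140e-02] [0.54373149 0.39515055 0.80701256] 18.646939470486643
stop 0.73 ((661.6102294921875, -157.14930725097656), (76.24331665039062, 6.776823043823242), 88.23614501953125) [ 657.76196 -195.23747] [ 665.7083  -118.96616]
lid 0.59 ((461.38275146484375, -155.50027465820312), (45.947113037109375, 61.41957473754883), 0.5650039911270142) [ 438.4843  -186.42828] [ 484.5901  -124.98535]
```

View pics/w2.png

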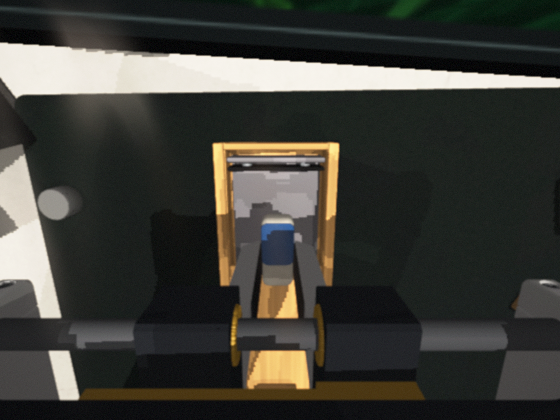

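Eraser is held (blue end at (278,240)) over the open part of the box (rows 165–250), aligned; lowering.

Call:
arm_command([
  [0,0,0,25,0],
  [0,0,0,50,0],
  [0,0,0,70,0],
  [0,0,0,85,0],
  [0,0,0,93,0],
  [0,0,0,93,0],
  [0,0,0,93,0],
])

```text
clock: 7.85
eef_pos: [614.7, -157.7, 29.2]
eef_rot: [3.141, -0.001, -0.017]
wrist_force: [-0.0, 0.7, 0.4]
finger_gap: 18.9
finger_force: 12.0
```

Call:
arm_command([
  [0,0,0,2,0],
  [0.35,0,0,2,0],
  [0.35,0,0,2,0],
  [0.35,0,0,2,0],
  [0.35,0,0,2,0],
  [0.35,0,0,-20,0],
  [0.35,0,0,-60,0],
  [0.35,0,0,-100,0],
  [0.35,-50,0,-120,0],
  [0.35,-100,0,-150,0],
  [0,-150,0,-180,0],
  [0,-200,0,-180,0],
  [0,-230,0,-180,0],
  [0,-230,0,-180,0],
  [0,-230,0,-180,0],
])

```text
clock: 9.72
eef_pos: [384.9, -153.8, 208.7]
eef_rot: [3.141, -0.001, -0.017]
wrist_force: [-1.4, 1.2, 0.6]
finger_gap: 0.8
finger_force: 0.0
```

Run:
```python
from h import *
s=monitor.read_state();print(s["eef_pos"],s["eef_rot"],s["wrist_force"],s["finger_gap"])
c=imaging.camera("wrist");save(c["img"][:,140:420],"w3.png")
for t,z in [("eraser_centre",18),("stop",32),("lid",32),("pencil_box",37)]:
  for r in trace(c,t)[:1]:
    m=r["region"].astype(np.uint8);k=max(cv2.findContours(m,0,1)[0],key=cv2.contourArea)
    w=np.array([px2w(c,*p[0],z)[:2] for p in k],np.float32)
    print(t,r["p"],cv2.minAreaRect(w),w.min(0),w.max(0))
for r in find_in(c,"lid_bar"):print(r,px2w(c,*r["rect"][:2],40))
```

```text
[ 384.90319695 -153.81684048  208.72613794] [ 3.14130455e+00 -7.39878170e-04 -1.70817880e-02] [-1.41552013  1.16471488  0.59812358] 0.7740691339098149
lid 0.72 ((498.570556640625, -155.66421508789062), (91.87638854980469, 149.5023956298828), 89.43414306640625) [ 423.9003 -201.3876] [ 573.2872   -109.121925]
pencil_box 0.74 ((535.8272705078125, -155.98008728027344), (99.91114044189453, 91.77456665039062), 88.95572662353516) [ 489.0836  -205.95416] [ 582.6125  -105.55871]
{'rect': [275.9, 88.4, 89.5, 152.8], 'p': 0.91} [ 502.64107557 -155.18210441   40.        ]
```

View pics/w3.png

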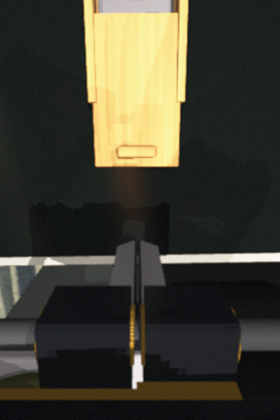

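Lid tail edge at row 166 and grip bar at (136,151) in the crop, finger tips behind. Lining up behind the bar, tips just above the lid's top.

Call:
arm_command([
  [0,12,0,50,0],
  [0,24,0,100,0],
  [0,24,0,140,0],
  [0,24,0,153,0],
  [0,24,0,153,0],
  [0,24,0,153,0],
  [0,24,0,153,0],
])

```text
clock: 10.9
eef_pos: [408.9, -154.4, 56.6]
eef_rot: [3.141, -0.002, -0.017]
wrist_force: [-0.3, -0.2, -0.3]
finger_gap: 0.8
finger_force: 0.0
```

Run:
```python
from h import *
for n in ["top","side"]:
    c=imaging.camera(n)
    for t,z in [("eraser_centre",18),("lid_bar",40)]:
        for r in find_in(c,t): print(n,t,round(r["p"],2),np.round(r["rect"]),np.round(px2w(c,*r["rect"][:2],z)))
    a=c["img"][165:255,280:370] if n=="top" else c["img"][225:285,215:345]
    save(cv2.resize(a,None,fx=4,fy=4,interpolation=cv2.INTER_CUBIC),n+"1.png")
a=cv2.imread("pics/top1.png");b=cv2.imread("pics/side1.png")
b=cv2.resize(b,(430,198));o=np.zeros((360,800,3),np.uint8);o[:,:360]=a;o[:198,365:795]=b;cv2.imwrite("pics/c3.png",o)
```

```text
top eraser_centre 0.37 [319. 191.   6.  14.] [ 617. -155.   18.]
top lid_bar 0.92 [320. 217.  26.  26.] [ 521. -155.   40.]
side eraser_centre 0.42 [300. 257.  15.   3.] [ 617. -155.   18.]
side lid_bar 0.91 [254. 253.  61.  21.] [ 504. -180.   40.]
```

View pics/c3.png

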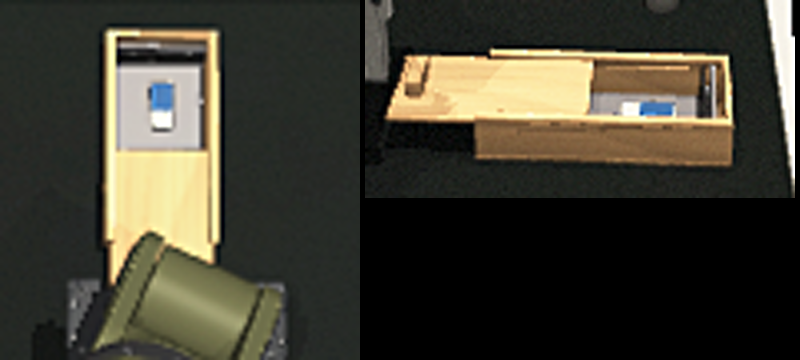

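Eraser lies in the open part (top crop (162,105)). Now push the lid; slowly to ~25 mm before home.

Call:
arm_command([
  [0,6,0,1,0],
  [0,12,0,1,0],
  [0,16,0,1,0],
  [0,20,0,1,0],
  [0,24,0,1,0],
  [0,28,0,1,0],
  [0,32,0,1,0],
  [0,36,0,1,0],
  [0,40,0,1,0],
  [0,44,0,1,0],
  [0,48,0,1,0],
  [0,52,0,1,0],
  [0,56,0,1,0],
  [0,60,0,1,0],
  [0,64,0,1,0],
  [0,64,0,1,0],
])

```text
clock: 13.2
eef_pos: [472.6, -155.2, 54.4]
eef_rot: [3.142, -0.0, -0.017]
wrist_force: [0.8, 0.4, 0.8]
finger_gap: 0.6
finger_force: 0.0
```

```bash
cat > lid.py <<'E'
from h import *
s=monitor.read_state();print(s["eef_pos"],s["eef_rot"],s["wrist_force"])
c=imaging.camera("side")
for t in ["lid","lid_bar"]:
  for r in trace(c,t)[:1]:
    m=r["region"].astype(np.uint8);k=max(cv2.findContours(m,0,1)[0],key=cv2.contourArea)
    w=np.array([px2w(c,*p[0],32)[:2] for p in k],np.float32);print(t,r["p"],w.min(0),w.max(0))
E
python3 lid.py
```

```text
[ 472.55856257 -155.17582572   54.41840351] [ 3.14157985e+00 -9.10578152e-05 -1.68500021e-02] [0.81940319 0.4115901  0.81094156]
lid 0.53 [616.0042   -27.883467] [641.65515   27.315567]
lid_bar 0.92 [ 469.98404 -203.42386] [ 619.9553   -105.145065]
```

Call:
arm_command([
  [0,2,0,0,0],
  [0,4,0,0,0],
  [0,6,0,0,0],
  [0,8,0,0,0],
  [0,10,0,0,0],
  [0,12,0,0,0],
  [0,14,0,0,0],
  [0,15,0,0,0],
  [0,16,0,0,0],
])

```text
clock: 14.48
eef_pos: [488.4, -155.4, 54.4]
eef_rot: [-3.142, 0.0, -0.017]
wrist_force: [-0.4, 0.8, 0.4]
finger_gap: 0.4
finger_force: 0.1
```

Call:
arm_command([
  [0,1,0,0,0],
  [0,2,0,0,0],
  [0,3,0,0,0],
  [0,4,0,0,0],
  [0,5,0,0,0],
  [0,6,0,0,0],
  [0,6,0,0,0],
])

```text
clock: 15.35
eef_pos: [494.4, -155.6, 54.5]
eef_rot: [3.142, -0.0, -0.017]
wrist_force: [0.2, -0.5, 0.7]
finger_gap: 0.3
finger_force: 0.0
```

Call:
arm_command([
  [0,1,0,0,0],
  [0,2,0,0,0],
  [0,3,0,0,0],
  [0,4,0,0,0],
])

```text
clock: 15.85
eef_pos: [498.4, -155.6, 54.4]
eef_rot: [-3.142, 0.0, -0.017]
wrist_force: [0.0, -0.1, 0.6]
finger_gap: 0.5
finger_force: 0.1
```

Call:
arm_command([
  [0,1,0,0,0],
  [0,2,0,0,0],
  [0,3,0,0,0],
  [0,4,0,0,0],
])

```text
clock: 16.35
eef_pos: [502.4, -155.7, 54.4]
eef_rot: [3.142, 0.0, -0.017]
wrist_force: [-1.4, -0.5, 0.4]
finger_gap: 0.5
finger_force: 0.3
```

```bash
python3 lid.py
```

```text
[ 502.40440886 -155.67950058   54.44586831] [ 3.14159255e+00  1.53274569e-05 -1.69204512e-02] [-1.35094447 -0.53201652  0.41909459]
lid 0.88 [ 499.9999  -194.95581] [ 650.6751   -109.584496]
lid_bar 0.86 [ 501.51822 -192.96317] [ 649.74664 -109.80596]
```

Call:
arm_command([
  [0,1,0,0,0],
  [0,2,0,0,0],
  [0,3,0,0,0],
])

```text
clock: 16.88
eef_pos: [505.2, -155.7, 54.4]
eef_rot: [-3.141, 0.001, -0.017]
wrist_force: [-3.7, -0.4, 2.0]
finger_gap: 0.5
finger_force: 1.7
```

Call:
arm_command([
  [0,1,0,0,0],
  [0,2,0,0,0],
])

```text
clock: 17.12
eef_pos: [507.3, -155.8, 54.4]
eef_rot: [-3.141, 0.0, -0.017]
wrist_force: [-4.1, -0.2, 1.6]
finger_gap: 0.7
finger_force: 1.9
```

Call:
arm_command([
  [0,1,0,0,0],
  [0,2,0,0,0],
])

```text
clock: 17.38
eef_pos: [509.3, -155.8, 54.4]
eef_rot: [-3.141, 0.0, -0.017]
wrist_force: [-4.1, 1.2, 1.5]
finger_gap: 0.5
finger_force: 2.1
```

Call:
arm_command([
  [0,1,0,0,0],
  [0,2,0,0,0],
])

```text
clock: 17.62
eef_pos: [511.6, -155.9, 54.4]
eef_rot: [3.141, -0.0, -0.017]
wrist_force: [-0.6, -0.4, -0.6]
finger_gap: 0.7
finger_force: 0.2
```

Call:
arm_command([
  [0,1,0,0,0],
  [0,1,0,0,0],
])

```text
clock: 17.88
eef_pos: [512.7, -155.9, 54.6]
eef_rot: [3.141, -0.001, -0.017]
wrist_force: [-0.3, 0.2, -0.1]
finger_gap: 0.5
finger_force: 0.0
```

```bash
python3 lid.py
```

```text
[ 512.67781018 -155.8935637    54.55597257] [ 3.14141728e+00 -7.84973745e-04 -1.69084463e-02] [-0.32127126  0.22619614 -0.12273099]
lid 0.56 [ 512.0519  -191.49597] [ 660.20233 -111.44905]
lid_bar 0.81 [ 511.14157 -192.33426] [ 660.07086 -112.11059]
```

Call:
arm_command([
  [0,0.5,0,0,0],
  [0,1,0,0,0],
  [0,1,0,0,0],
])

```text
clock: 18.4
eef_pos: [513.0, -155.8, 54.3]
eef_rot: [-3.141, 0.001, -0.017]
wrist_force: [-3.6, -0.2, -0.9]
finger_gap: 1.1
finger_force: 1.5
```

Call:
arm_command([
  [0,0.5,0,0,0],
  [0,1,0,0,0],
  [0,1,0,0,0],
])

```text
clock: 18.77
eef_pos: [514.2, -155.9, 54.4]
eef_rot: [-3.142, 0.0, -0.017]
wrist_force: [-4.2, 0.7, -1.3]
finger_gap: 1.0
finger_force: 2.1
```

Call:
arm_command([
  [0,0.5,0,0,0],
  [0,1,0,0,0],
  [0,1,0,0,0],
])

```text
clock: 19.15
eef_pos: [514.7, -155.8, 54.1]
eef_rot: [-3.141, 0.002, -0.017]
wrist_force: [-7.8, 0.4, -0.4]
finger_gap: 0.4
finger_force: 3.9
```

Call:
arm_command([
  [0,-1,0,0,0],
  [0,-2,0,0,0],
  [0,-3,0,0,0],
  [0,-4,0,0,0],
  [0,-6,0,0,0],
  [0,-6,0,0,0],
])

```text
clock: 19.9
eef_pos: [509.4, -155.8, 54.5]
eef_rot: [3.142, -0.0, -0.017]
wrist_force: [-0.3, -0.3, 0.1]
finger_gap: 0.5
finger_force: 0.0
```

```bash
python3 lid.py
```

```text
[ 509.36894247 -155.82842877   54.54717677] [ 3.14150977e+00 -3.65633686e-04 -1.70015229e-02] [-0.31555866 -0.33834051  0.06781979]
lid 0.89 [ 511.59854 -194.22148] [ 660.20233  -111.559296]
lid_bar 0.77 [ 510.45767 -191.49597] [ 660.07086  -109.363045]
```

Call:
arm_command([
  [0,1.5,0,0,0],
  [0,3,0,0,0],
  [0,3,0,0,0],
])

```text
clock: 20.42
eef_pos: [512.4, -155.8, 54.4]
eef_rot: [-3.142, -0.0, -0.017]
wrist_force: [-0.3, 0.4, -0.3]
finger_gap: 0.5
finger_force: 0.0
```

Call:
arm_command([
  [0,0.5,0,0,0],
  [0,0.5,0,0,0],
])

```text
clock: 20.68
eef_pos: [512.7, -155.9, 54.4]
eef_rot: [-3.142, 0.0, -0.017]
wrist_force: [-1.0, -0.5, -0.4]
finger_gap: 0.5
finger_force: 0.3
```

Call:
arm_command([
  [0,0.5,0,0,0],
  [0,0.5,0,0,0],
])

```text
clock: 20.92
eef_pos: [513.0, -155.8, 54.3]
eef_rot: [-3.141, 0.001, -0.017]
wrist_force: [-3.7, -0.2, 0.1]
finger_gap: 0.7
finger_force: 1.5
```

Call:
arm_command([
  [0,0.5,0,0,0],
  [0,0.5,0,0,0],
])

```text
clock: 21.18
eef_pos: [513.7, -155.9, 54.4]
eef_rot: [-3.142, 0.0, -0.017]
wrist_force: [-4.6, -0.1, -0.6]
finger_gap: 0.7
finger_force: 1.8
```

The contact point is unchanged at 512.7 mm with a ~3 N preload, and the hard end is 2 mm further on, so the lid is locked. Retreating.

Call:
arm_command([
  [0,-2,0,0,0],
  [0,-5,0,0,0],
  [0,-20,0,0,0],
  [0,-30,0,-40,0],
  [0,-40,0,-90,0],
  [0,-60,0,-130,0],
  [0,-60,0,-130,0],
  [0,-60,0,-130,0],
  [0,-60,0,-130,0],
])

```text
clock: 22.3
eef_pos: [453.7, -154.7, 183.2]
eef_rot: [-3.141, 0.002, -0.017]
wrist_force: [0.1, 0.4, -0.4]
finger_gap: 0.6
finger_force: 0.0
```

Run:
```python
from lid import *
print(job.sign_off())
```

```text
[ 453.739419   -154.70239789  183.24918652] [-3.14086237e+00  1.70608658e-03 -1.68411819e-02] [ 0.13047491  0.38164801 -0.41557945]
lid 0.95 [ 509.54193 -194.95581] [ 660.20233  -106.375534]
lid_bar 0.81 [ 510.45767 -191.39122] [ 660.07086 -111.44905]
the job is handed in; nothing more can be done
None
```

The job is handed in (no verdict came back): the eraser is in the wooden box, and by feel the lid is locked over the ridge and held against the end stop; I pushed with at most about 8 N and never reached for the match box, tin or charger.

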